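Unhook the rinsing basket and stand it in the rinse pot

TASK

Take the brush-rinsing basket off its deep hook: lift its crossbar gently up against the sprung keeper, just far enough to pass the upturned tips, feeling the force rather than forcing it, and draw it out forwards. Then lower it gently into the rinse pot until it stands flat on the bottom, and let go of it. Leave everything else where it is.

Things in the scene. Friction and masses are not known exactly. Their poses are not given: they have to be found in the camera images.
- basket_grip (a point): Centre of the wooden grip of the brush-rinsing basket. Grip: upright square block 26 x 26 mm, 36 mm tall, standing on a thin steel stem (8 mm) that rises from the middle of the crossbar. The axes are the basket's: z up, y along the crossbar. Bar centre 78 mm below this point, basket foot 208 mm below. Basket and grip together weigh 0.25 to 0.5 kg.
- basket_bar (a point): Centre of the basket's round steel crossbar: 10 mm thick, 92 mm long along y. The basket hangs by it. Two 6 mm wire legs at y = +-43 mm lead from it down to the rim of the basket, 80 mm below.
- basket_foot (a point): Centre of the underside of the wire basket: round, 90 mm across, 50 mm high, standing flat on its foot.
- hook: Steel hook stand, fixed to the table. Origin on the table under the hook's seat; z up; the hook opens towards its -x, and the crossbar hangs in it along y. Behind: post at x = 79 to 103 mm, top 210 mm above the table. Base plate x = -55 to 145 mm, 110 mm wide, 12 mm thick.
- hook_seat (a point): Middle of the hook's seat, axes as the stand's: level with the tops of two fixed rest prongs, 170 mm above the table, at y = +-20 to 26 mm, from x = -18 mm back to the post. The crossbar lies on them, within 5 mm of x = 0.
- hook_mouth (a point): Fixed point 24 mm in front (-x) of the seat, at prong height. Here stand two upturned hook tips (y = +-26.5 to 33.5 mm; x = -20 to -27 mm from the seat). They sit on a carriage clamped at an unmeasured height (it does not slip): their rounded tops are 20 to 46 mm above the prongs, different each time. The tips' arms run back under the crossbar to the post.
- hook_throat (a point): Fixed point 40 mm above the seat, in the keeper's region. The sprung keeper, two flat polished fingers over the tips (x = -32 to 76 mm, 6 mm thick), rides on the same carriage: underside 8 mm above the tips' tops, so the 10 mm bar must push it up 2 mm or more while drawn out to -x. It gives at 3.5 N, then 4 N/mm: 11.5 N above the basket's weight just clears, 14 to 16 N is good; over 22 N is too much.
- pot_in (a point): Centre of the inner floor of the round aluminium rinse pot, fixed to the table: 106 mm wide inside, 114 mm outside, rim 70 mm above this point, floor 5 mm above the table. Two small wire ears on its sides. Contact force between basket and pot is to stay under 40 N.
- jar_mid (a point): glass jar with white lid, 60 mm across, 70 mm tall; point at its centre. Bystander, to be left alone.
- tape_mid (a point): roll of tape lying flat, 84 mm across, 25 mm high; point at its centre. Bystander.
- spray_mid (a point): spray can, 64 mm across, 190 mm tall, upright; point at its centre. Bystander.
- brushpot_mid (a point): white ceramic pot of brushes, 80 mm across, 100 mm tall (brushes reach 220 mm); point on its axis 50 mm up. Bystander.
- tin_mid (a point): paint tin, 100 mm across, 120 mm tall; point at its centre. Bystander.
- brush_grip (a point): paint brush lying flat; point on its handle. Bystander.
- knife_grip (a point): palette knife lying flat; point on its handle. Bystander.
Not all that is in view belongs to the job. What is shaped like the hook but orange or red is not meant.

How it is judged (in metres and radians):
On the way:
1. the basket's crossbar is out in front of the hook's tips (at least 40 mm ahead of the seat's middle), still held above the height of the rest prongs (x of basket_bar in the frame of hook below -0.04 m and z of basket_bar in the frame of hook above 0.17 m), for 0.1 s.
At the end, for the whole second after the job is handed in: The basket stands in the rinse pot: foot within 12 mm of the pot's centre and less than 5 mm above its inner floor, upright within 0.08 rad, at rest (under 0.02 m/s) and let go (horizontal distance between basket_foot and pot_in below 0.012 m and z of basket_foot in the frame of pot_in below 0.005 m and angle between basket_foot's own z axis and vertical below 0.08 rad and linear speed of basket below 0.02 m/s); the robot touches nothing.
It fails at once if while the basket is lifted off its rest prongs (crossbar more than 5 mm up), basket and hook press on each other with more than 22 N (contact force between basket and hook above 22 N and z of basket_bar in the frame of hook above 0.18 m).
It fails at once if basket and hook ever press on each other with more than 45 N (contact force between basket and hook above 45 N).
It fails at once if basket and pot press on each other, or knock, with more than 40 N (contact force between basket and pot above 40 N).
It fails at once if a bystander is moved by more than 20 mm (distance of any of jar_mid, tape_mid, spray_mid, brushpot_mid, tin_mid, brush_grip, knife_grip from where it was at the start of the episode above 0.02 m).
It also fails if it takes over 61 s, if anything falls off the work surface, if the arm or the gripper's body presses on something with over 40 N, if the wrist force passes 120 N, or if a joint passes its speed limit or range.

ROBOT

A 6-joint arm with a two-finger parallel gripper is mounted at the origin on the work surface. World frame = base frame: x ahead of the robot, y to its left, z up, the work surface at z = 0. Lengths are in mm, angles in rad, forces in N, time in s.
With the tool pointing down it reaches from about 200 to 875 mm from the base axis. Payload 3.4 kg.
Tool frame: the origin (TCP) lies at the centre of the arm's flange, where the gripper is bolted on; the fingertips stand 199 mm ahead of it and the grasp point (between the pads) lies 180 mm ahead of it; z points along the fingers, y is the line along which they close (so a half turn about z gives the same grasp; the last joint's range is limited). The gripper opens to 94 mm and grips with 3 to 60 N. Pads are 16 mm wide; open, the fingers measure 119 mm over their backs; the gripper's body (75 mm by 177 mm) begins 78 mm behind the grasp point.
Start: joints at [-1.422, 0.276, 1.505, -0, 1.361, -0.121], TCP at [153.255, -554.218, 404.693] pointing down, gripper open.
Joint ranges: [-2.89, 2.89], [-0.75, 2.08], [0.22, 2.7], [-1.18, 4.32], [0.11, 2.71], [-2.7, 2.7]. Speed limits (rad/s): [2.57, 2.57, 3.14, 3.14, 3.14, 3.14].

INTERFACE

Orientations are given as a unit quaternion [w, x, y, z].
In Python, from bench import bot, get_image, camera_model, ticket gives the robot as it stands.
- The arm moves only by the shell command python3 -m creep 'ROWS'. ROWS is a JSON object of lists of equal length, an entry for each row: "slide": the shift along the tool's x, y, z in mm, a list of three; "twist": the turn, a rotation vector about the tool's x, y, z in degrees, a list of three; "fingers": the finger opening in mm, from 0 to 94. In form: {"slide": [[x, y, z], ...], "twist": [[ax, ay, az], ...], "fingers": [fingers, ...]}. A call has exactly 8 rows; each row is the pose to reach, as a shift and turn from the pose commanded when the call began, along the tool's axes at that moment; what a row does not reach only later rows make up. A row lasts 1/12 s, in which the tool goes at most 41.7 mm and 7.16 degrees, less where a joint would pass 70% of its speed; a pose out of reach is approached as far as the arm can. A call with a gripper value outside its range is refused whole. The fingers move at their own pace and stop on an object; the grip force is fixed at half the most. Time passes only in rows, so rows that repeat a pose let the fingers close, or fill a call up. It gives the time, the measured TCP pose, the force, the opening and the grip force at its end, in the units of the state.
- bot.observe(): the state, without advancing time (a new reading comes with each control period).
- get_image(name): name is "scene" or "top" or "wrist"; returns (picture, depth): 400x640x3 uint8, blue, green, red; 400x640 float32, mm along the optical axis (not along the pixel's ray), 0 where there is no reading.
- camera_model(name): a dict with "fx", "fy", "cx", "cy" (pixels), "world_to_cam" (4x4, takes a point from world to camera coordinates). Camera axes: x right, y down, z forward; pixel columns grow to the right and rows downward; lengths in mm; the calibration is good to about 2 mm. A picture is of the moment at which its call begins: read the wrist's pose just before it. camera_model takes no time and is no camera call; for the wrist camera it gives the pose at the moment of the call.
- ticket.hand_in(): hands the job in; it is judged then, once.
The state is a dict: "t": time; "qpos": joint angles; "qvel": joint speeds; "tau": joint torques, N m; "tcp_pos": TCP position; "tcp_rot": TCP orientation; "wrist_force": force on the tool from outside, world axes, zero at the start; "ft_torque": the same for the moment, N m; "grip_width": opening from 0.0 (shut) to 1.0 (fully open); "grasp_force": force on a finger pad.
Only numpy, scipy, OpenCV 4.12 (cv2) and the standard library are available. Lean on these libraries where they do the work, as an engineer would, in place of code of your own. Each camera call takes 0.05 s, during which the arm holds its last target. There are 200 camera calls.

## Working session

There is one attempt and no reset: what is moved stays moved. The work goes in short steps, Python scripts to look and compute and a shell command to move; the robot and the scene stay as the last step left them, time stands still between calls to the robot, and variables do not carry over. Pictures are saved under pics/ and viewed, at most 10 in all, crops included, and the job is handed in when it is done.

```bash
ls; mkdir -p pics; cat > h.py <<'E'
import numpy as np, cv2, json
from scipy.spatial.transform import Rotation as R
from bench import bot, get_image, camera_model, ticket
def pts(d,m):
    v,u=np.mgrid[:d.shape[0],:d.shape[1]]
    p=np.stack([(u-m['cx'])/m['fx']*d,(v-m['cy'])/m['fy']*d,d],-1)
    T=np.linalg.inv(np.array(m['world_to_cam']))
    return p@T[:3,:3].T+T[:3,3]
def snap(n):
    m=camera_model(n); im,d=get_image(n)
    np.savez('last_%s.npz'%n,im=im,P=pts(d,m),d=d)
    return im,d,m
def toolvec(w):
    s=bot.observe(); q=s['tcp_rot']
    return R.from_quat([q[1],q[2],q[3],q[0]]).inv().apply(w)
E
python3 - <<'E'
from h import *
s=bot.observe(); print(s)
for n in('scene','top'):
    im,d,m=snap(n); cv2.imwrite(f'pics/{n}0.png',im); print(n,m)
E
```

```text
pics
{'t': 0.0, 'qpos': array([-1.42199590e+00,  2.76553683e-01,  1.50609572e+00, -2.17649007e-05,
        1.36068613e+00, -1.21018645e-01]), 'qvel': array([-7.14284058e-05, -4.41496090e-04, -6.02104438e-04,  5.12704332e-04,
        1.32106793e-03, -6.04809649e-04]), 'tau': array([ 3.54944852e-03, -4.04576182e+01, -2.37228870e+01,  7.00739049e-02,
        3.43880674e-02, -1.33159738e-04]), 'tcp_pos': array([ 153.21961154, -553.99311655,  403.84290446]), 'tcp_rot': array([-8.71205800e-04,  9.90912820e-01,  1.34502878e-01, -2.27447725e-05]), 'wrist_force': array([ 0.20333754, -0.1767168 , -0.91745384]), 'ft_torque': array([-0.04020808, -0.0301747 ,  0.00661456]), 'grasp_force': 0.0, 'grip_width': 1.0029685660338301}
scene {'fx': 382.30382150486025, 'fy': 382.30382150486025, 'cx': 322.9145103523474, 'cy': 200.70602765938975, 'world_to_cam': array([[-4.41096392e-01,  8.97348532e-01,  1.41274518e-02,
         2.16136039e+02],
       [ 7.65326238e-01,  3.84328558e-01, -5.16301567e-01,
        -2.53801209e+02],
       [-4.68732037e-01, -2.16926649e-01, -8.56290317e-01,
         1.37764370e+03],
       [ 0.00000000e+00,  0.00000000e+00,  0.00000000e+00,
         1.00000000e+00]])}
top {'fx': 492.79320178241124, 'fy': 492.79320178241124, 'cx': 325.83620535287724, 'cy': 195.888771469305, 'world_to_cam': array([[-5.36440210e-03, -9.99954884e-01,  7.83921036e-03,
        -9.18423597e+00],
       [-9.81208566e-01,  3.75147585e-03, -1.92913651e-01,
         4.72401643e+02],
       [ 1.92875539e-01, -8.72676675e-03, -9.81184422e-01,
         1.80392207e+03],
       [ 0.00000000e+00,  0.00000000e+00,  0.00000000e+00,
         1.00000000e+00]])}
```

View pics/scene0.png

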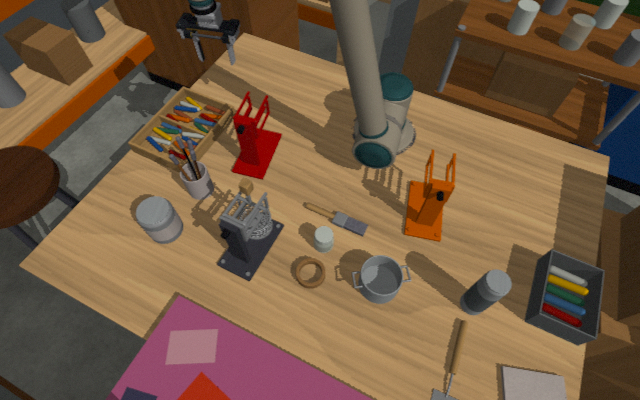

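View pics/top0.png

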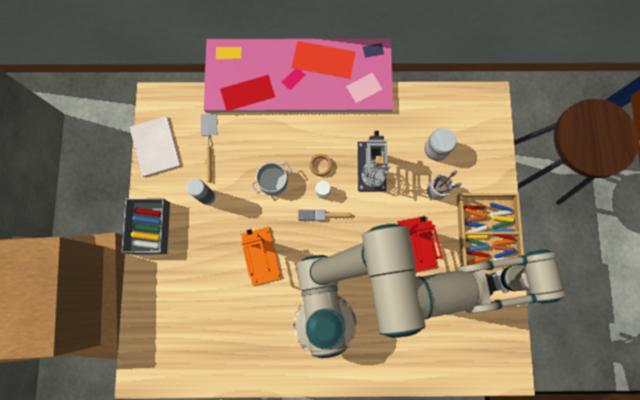

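In the scene view the grey hook with the basket is at (250,230), with the wooden grip near (246,187). The lookalikes are the red stand at (257,145) and the orange one at (428,205), and I choose grey. For the pot, the choices are the aluminium pot with ears at (381,279), the brush pot at (197,180) and the tin at (160,220), and I choose the one with ears.

```bash
python3 - <<'E'
from h import *
a=np.load('last_scene.npz'); b=np.load('last_top.npz')
c1=cv2.resize(a['im'][165:285,205:325],None,fx=3.3,fy=3.3,interpolation=2)
c2=cv2.resize(b['im'][120:200,345:425],(396,396),interpolation=2)
cv2.imwrite('pics/c.png',np.hstack([c1,c2]))
# wood grip by colour above z 200
for n,z in(('scene',a),('top',b)):
    P=z['P'];hsv=cv2.cvtColor(z['im'],cv2.COLOR_BGR2HSV)
    near=(P[...,0]>350)&(P[...,0]<700)&(P[...,1]>-260)&(P[...,1]<-20)&(z['d']>0)
    w=near&(P[...,2]>205)&(hsv[...,1]>60)
    v,u=np.where(w); print(n,'grip',w.sum(),u.mean() if w.sum() else 0,v.mean() if w.sum() else 0, P[w].min(0) if w.any() else'',P[w].max(0) if w.any() else'', np.median(P[w],0) if w.any() else '')
    # base plate z 6..18
    g=near&(P[...,2]>7)&(P[...,2]<17)&(hsv[...,1]<80)
    print(' plate',g.sum(),cv2.minAreaRect(P[g][:,:2].astype(np.float32)) )
    g=near&(P[...,2]>150)&(P[...,2]<260)
    for lo in range(150,270,10):
        q=g&(P[...,2]>=lo)&(P[...,2]<lo+10)
        if q.any(): print('  ',lo,q.sum(),P[q].min(0).round(),P[q].max(0).round())
    pot=(P[...,0]>350)&(P[...,0]<700)&(P[...,1]>60)&(P[...,1]<300)&(P[...,2]>68)&(P[...,2]<82)&(hsv[...,1]<80)
    pp=P[pot]; print(' pot',pot.sum(),cv2.minEnclosingCircle(pp[:,:2].astype(np.float32)),pp.min(0),pp.max(0))
E
```

```text
scene grip 237 242.79746835443038 192.0295358649789 [ 518.96116213 -219.69908192  205.1609397 ] [ 674.31629831 -153.29822618  274.40856809] [ 557.83547616 -183.28853736  261.06267885]
 plate 1243 ((597.6065063476562, -184.1019287109375), (109.5239028930664, 198.203857421875), 89.36233520507812)
   150 46 [ 527. -231.  150.] [ 655. -142.  160.]
   160 135 [ 523. -229.  160.] [ 655. -142.  170.]
   170 172 [ 527. -223.  170.] [ 655. -141.  180.]
   180 86 [ 525. -232.  180.] [ 656. -143.  190.]
   190 55 [ 524. -217.  191.] [ 674. -152.  200.]
   200 461 [ 519. -220.  200.] [ 674. -150.  210.]
   210 172 [ 551. -220.  210.] [ 655. -153.  216.]
   230 4 [ 548. -195.  236.] [ 562. -175.  239.]
   240 29 [ 543. -196.  240.] [ 564. -174.  250.]
   250 35 [ 540. -198.  250.] [ 565. -173.  260.]
 pot 257 ((539.9453125, 196.01290893554688), 57.01622772216797) [483.92867102 139.97491038  68.17033885] [596.21728552 252.70444445  79.00921955]
top grip 107 378.1214953271028 152.98130841121494 [ 539.53350076 -211.84566391  205.2543037 ] [ 676.09776798 -155.13064159  281.34678237] [ 555.29195547 -187.33510451  268.51953167]
 plate 351 ((594.4842529296875, -135.65997314453125), (215.93601989746094, 202.13180541992188), 87.1008071899414)
   150 22 [ 527. -220.  150.] [ 635. -144.  159.]
   160 26 [ 526. -232.  160.] [ 635. -153.  170.]
   170 62 [ 525. -234.  170.] [ 654. -145.  180.]
   180 35 [ 526. -233.  180.] [ 637. -145.  190.]
   190 19 [ 528. -214.  192.] [ 679. -154.  200.]
   200 191 [ 524. -221.  200.] [ 676. -153.  210.]
   210 126 [ 523. -219.  210.] [ 675. -153.  219.]
   220 4 [ 632. -196.  220.] [ 653. -168.  222.]
   240 6 [ 541. -200.  242.] [ 545. -176.  250.]
   250 8 [ 540. -193.  250.] [ 562. -176.  254.]
 pot 108 ((536.6521606445312, 190.8017578125), 75.1641845703125) [483.71098375 126.00283923  68.03124821] [598.23800224 249.33522424  81.89582666]
```

View pics/c.png

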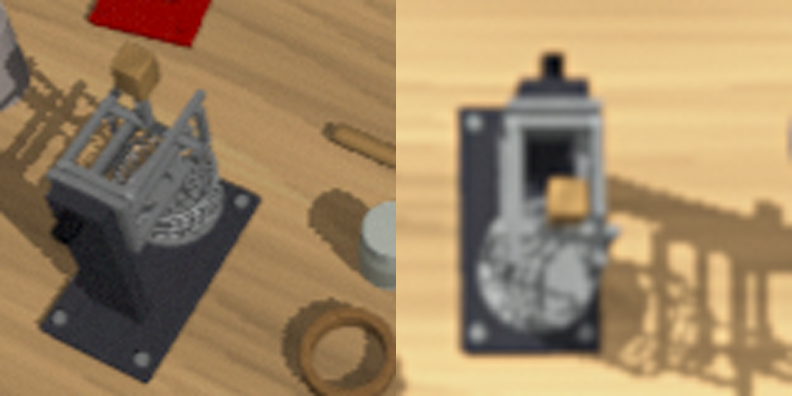

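The crop confirms the choice: a square wooden grip above the grey stand, opening towards the robot. The grip's centre is at about (552, -186, 253) and its top at about 270, both as expected. The stand's yaw is about 0. I'll rise first, then approach with the fingers closing along world x.

```bash
python3 -m creep '{"slide": [[0,0,-40],[0,0,-80],[0,0,-120],[40,-20,-120],[80,-40,-120],[115,-60,-120],[150,-75,-120],[150,-75,-120]], "twist": [[0,0,-6],[0,0,-12],[0,0,-18],[0,0,-25],[0,0,-32],[0,0,-39],[0,0,-45],[0,0,-50]], "fingers": [94,94,94,94,94,94,94,94]}'
python3 - <<'E'
from h import *
s=bot.observe(); print(s['tcp_rot'],s['qpos'],toolvec(np.array([552.5,-185.5,525])-s['tcp_pos']), R.from_quat(np.roll(s['tcp_rot'],-1)).as_matrix()[:,0])
E
```

```text
t: 0.77
tcp_pos: [281.8, -437.3, 525.0]
tcp_rot: [-0.0, 0.838, 0.545, 0.002]
wrist_force: [-0.0, -1.0, -0.7]
grip_width: 1.001
grasp_force: 0.0
[-2.86959776e-04  8.38127168e-01  5.45469220e-01  2.46951911e-03] [-1.13398424  0.14736701  1.38347022  0.00481455  1.61201314 -0.71689429] [339.81868737 145.61005299   1.84797863] [0.40491446 0.91434373 0.0044526 ]
```

```bash
python3 -m creep '{"slide": [[38,16,0],[76,31,0],[114,47,0],[152,63,0],[190,78,0],[228,94,0],[266,110,0],[300,124,0]], "twist": [[0,0,-3],[0,0,-6],[0,0,-9],[0,0,-12],[0,0,-15],[0,0,-18],[0,0,-21],[0,0,-24.5]], "fingers": [94,94,94,94,94,94,94,94]}'
python3 -m creep '{"slide": [[20,0,0],[38,-1,0],[51,-1,0],[51,-1,0],[51,-1,0],[51,-1,0],[51,-1,0],[51,-1,0]], "twist": [[0,0,0],[0,0,0],[0,0,0],[0,0,0],[0,0,0],[0,0,0],[0,0,0],[0,0,0]], "fingers": [94,94,94,94,94,94,94,94]}'
python3 - <<'E'
from h import *
s=bot.observe(); print(s['tcp_pos'],s['wrist_force'])
im,d,m=snap('wrist'); cv2.imwrite('pics/w1.png',im)
P=np.load('last_wrist.npz')['P']; hsv=cv2.cvtColor(im,cv2.COLOR_BGR2HSV)
near=(d>0)&(abs(P[...,0]-552)<120)&(abs(P[...,1]+185)<90)
w=near&(P[...,2]>262)&(P[...,2]<280); print('griptop',w.sum(),cv2.minAreaRect(P[w][:,:2].astype(np.float32)) if w.any() else '',P[w].min(0),P[w].max(0),np.median(P[w],0))
for lo in range(150,262,4):
    q=near&(P[...,2]>=lo)&(P[...,2]<lo+4)
    if q.sum()>10: print(lo,q.sum(),P[q].min(0).round(),P[q].max(0).round())
E
```

```text
t: 1.43
tcp_pos: [516.6, -218.5, 524.3]
tcp_rot: [-0.0, 0.706, 0.708, 0.0]
wrist_force: [0.3, -0.7, -0.3]
grip_width: 1.001
grasp_force: 0.0
t: 2.1
tcp_pos: [514.1, -170.6, 524.6]
tcp_rot: [0.0, 0.708, 0.706, -0.0]
wrist_force: [0.1, -0.1, -0.4]
grip_width: 1.001
grasp_force: 0.0
[ 514.13779393 -170.58302032  524.57977436] [ 0.0504516  -0.06292718 -0.44002237]
griptop 1287 ((549.2271728515625, -185.98941040039062), (26.12049674987793, 25.236682891845703), 0.45904818177223206) [ 536.17403356 -198.65935925  262.02195587] [ 562.30123385 -173.31068301  272.50352635] [ 548.61855518 -184.46845347  270.26871483]
150 89 [ 522. -218.  150.] [ 636. -141.  154.]
154 83 [ 523. -218.  154.] [ 636. -141.  158.]
158 75 [ 523. -217.  158.] [ 631. -141.  162.]
162 147 [ 523. -217.  162.] [ 636. -141.  166.]
166 374 [ 523. -218.  166.] [ 636. -141.  170.]
170 142 [ 523. -211.  170.] [ 634. -141.  174.]
174 173 [ 523. -211.  174.] [ 653. -141.  178.]
178 297 [ 523. -211.  178.] [ 652. -141.  182.]
182 52 [ 523. -211.  182.] [ 651. -151.  186.]
186 48 [ 522. -215.  186.] [ 652. -151.  190.]
190 73 [ 523. -214.  190.] [ 653. -151.  194.]
194 44 [ 545. -214.  194.] [ 671. -151.  198.]
198 261 [ 518. -218.  198.] [ 671. -151.  202.]
202 1061 [ 518. -218.  202.] [ 672. -151.  206.]
206 2563 [ 518. -219.  206.] [ 672. -151.  210.]
210 813 [ 628. -218.  210.] [ 652. -151.  213.]
234 18 [ 536. -184.  236.] [ 558. -174.  238.]
238 63 [ 536. -196.  238.] [ 561. -173.  242.]
242 52 [ 536. -178.  242.] [ 560. -173.  246.]
246 74 [ 536. -196.  246.] [ 561. -173.  250.]
250 60 [ 536. -197.  250.] [ 561. -173.  254.]
254 75 [ 536. -190.  254.] [ 561. -173.  258.]
258 65 [ 536. -196.  258.] [ 561. -174.  262.]
```

View pics/w1.png

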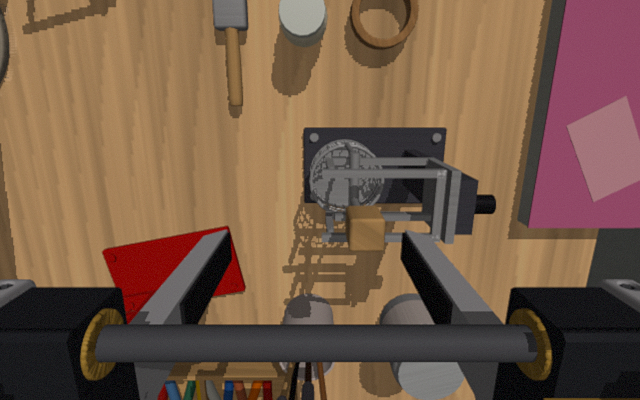

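The wrist view shows the wooden grip at (365,228) between the opened fingers' planes, and its centre works out to (549,-186), top at 270. The keeper's top is at about z=208, so its underside is near 201 and the tips near 193. I expect contact after a lift of about 21 mm.

```bash
python3 -m creep '{"slide": [[-8,18,0],[-15.4,35,0],[-15.4,35,20],[-15.4,35,40],[-15.4,35,58],[-15.4,35,72],[-15.4,35,84],[-15.4,35,91.5]], "twist": [[0,0,0],[0,0,0],[0,0,0],[0,0,0],[0,0,0],[0,0,0],[0,0,0],[0,0,0]], "fingers": [94,94,94,94,94,94,94,94]}'
python3 -m creep '{"slide": [[0,0,0],[0,0,0],[0,0,0],[0,0,0],[0,0,0],[0,0,0],[0,0,0],[0,0,0]], "twist": [[0,0,0],[0,0,0],[0,0,0],[0,0,0],[0,0,0],[0,0,0],[0,0,0],[0,0,0]], "fingers": [80,70,60,50,44,38,34,30]}'
python3 -m creep '{"slide": [[0,0,0],[0,0,0],[0,0,0],[0,0,0],[0,0,0],[0,0,0],[0,0,0],[0,0,0]], "twist": [[0,0,0],[0,0,0],[0,0,0],[0,0,0],[0,0,0],[0,0,0],[0,0,0],[0,0,0]], "fingers": [28,26,24,22,18,14,10,10]}'
```

```text
t: 2.82
tcp_pos: [549.0, -185.6, 431.5]
tcp_rot: [-0.001, 0.708, 0.706, -0.0]
wrist_force: [0.2, -0.1, 0.3]
grip_width: 1.005
grasp_force: 0.0
t: 3.48
tcp_pos: [549.3, -185.0, 433.4]
tcp_rot: [0.0, 0.707, 0.707, 0.0]
wrist_force: [0.2, -0.3, 0.6]
grip_width: 0.469
grasp_force: 0.0
t: 4.15
tcp_pos: [549.5, -185.0, 433.2]
tcp_rot: [0.0, 0.707, 0.707, 0.0]
wrist_force: [1.9, 0.1, -0.2]
grip_width: 0.274
grasp_force: 30.0
```

```bash
python3 -m creep '{"slide": [[0,0,-1],[0,0,-2.5],[0,0,-4],[0,0,-6],[0,0,-8],[0,0,-10],[0,0,-12],[0,0,-12]], "twist": [[0,0,0],[0,0,0],[0,0,0],[0,0,0],[0,0,0],[0,0,0],[0,0,0],[0,0,0]], "fingers": [0,0,0,0,0,0,0,0]}'
python3 -m creep '{"slide": [[0,0,0],[0,0,0],[0,0,0],[0,0,0],[0,0,0],[0,0,0],[0,0,0],[0,0,0]], "twist": [[0,0,0],[0,0,0],[0,0,0],[0,0,0],[0,0,0],[0,0,0],[0,0,0],[0,0,0]], "fingers": [0,0,0,0,0,0,0,0]}'
```

```text
t: 4.82
tcp_pos: [549.3, -185.0, 445.7]
tcp_rot: [0.0, 0.707, 0.707, 0.0]
wrist_force: [-0.6, 0.3, -2.4]
grip_width: 0.276
grasp_force: 30.0
t: 5.48
tcp_pos: [549.3, -185.0, 445.2]
tcp_rot: [0.0, 0.707, 0.707, -0.0]
wrist_force: [0.2, -0.9, -3.4]
grip_width: 0.275
grasp_force: 30.0
```

```bash
python3 -m creep '{"slide": [[0,0,-1],[0,0,-2],[0,0,-3],[0,0,-4],[0,0,-5],[0,0,-6],[0,0,-6],[0,0,-6]], "twist": [[0,0,0],[0,0,0],[0,0,0],[0,0,0],[0,0,0],[0,0,0],[0,0,0],[0,0,0]], "fingers": [0,0,0,0,0,0,0,0]}'
python3 -m creep '{"slide": [[0,0,-0.5],[0,0,-1],[0,0,-1.5],[0,0,-1.5],[0,0,-1.5],[0,0,-1.5],[0,0,-1.5],[0,0,-1.5]], "twist": [[0,0,0],[0,0,0],[0,0,0],[0,0,0],[0,0,0],[0,0,0],[0,0,0],[0,0,0]], "fingers": [0,0,0,0,0,0,0,0]}'
```

```text
t: 6.15
tcp_pos: [549.3, -185.0, 451.2]
tcp_rot: [0.0, 0.707, 0.707, -0.0]
wrist_force: [0.0, -0.4, -2.8]
grip_width: 0.278
grasp_force: 30.0
t: 6.82
tcp_pos: [549.3, -185.0, 452.6]
tcp_rot: [-0.0, 0.707, 0.707, -0.0]
wrist_force: [0.7, -0.5, -2.7]
grip_width: 0.273
grasp_force: 30.0
```

Weight is about 3 N and there is no contact yet at 19.5 mm. I'll go on in 1 mm steps.

```bash
python3 -m creep '{"slide": [[0,0,-0.3],[0,0,-0.6],[0,0,-1],[0,0,-1],[0,0,-1],[0,0,-1],[0,0,-1],[0,0,-1]], "twist": [[0,0,0],[0,0,0],[0,0,0],[0,0,0],[0,0,0],[0,0,0],[0,0,0],[0,0,0]], "fingers": [0,0,0,0,0,0,0,0]}'
python3 -m creep '{"slide": [[0,0,-0.3],[0,0,-0.6],[0,0,-1],[0,0,-1],[0,0,-1],[0,0,-1],[0,0,-1],[0,0,-1]], "twist": [[0,0,0],[0,0,0],[0,0,0],[0,0,0],[0,0,0],[0,0,0],[0,0,0],[0,0,0]], "fingers": [0,0,0,0,0,0,0,0]}'
```

```text
t: 7.48
tcp_pos: [549.3, -185.0, 453.6]
tcp_rot: [0.0, 0.707, 0.707, -0.0]
wrist_force: [-0.2, -0.1, -2.6]
grip_width: 0.276
grasp_force: 30.0
t: 8.15
tcp_pos: [549.3, -185.0, 454.4]
tcp_rot: [-0.0, 0.707, 0.707, -0.0]
wrist_force: [-0.2, -0.1, -6.1]
grip_width: 0.275
grasp_force: 30.0
```

```bash
python3 -m creep '{"slide": [[0,0,-0.3],[0,0,-0.6],[0,0,-1],[0,0,-1],[0,0,-1],[0,0,-1],[0,0,-1],[0,0,-1]], "twist": [[0,0,0],[0,0,0],[0,0,0],[0,0,0],[0,0,0],[0,0,0],[0,0,0],[0,0,0]], "fingers": [0,0,0,0,0,0,0,0]}'
python3 -m creep '{"slide": [[0,0,-0.3],[0,0,-0.6],[0,0,-1],[0,0,-1],[0,0,-1],[0,0,-1],[0,0,-1],[0,0,-1]], "twist": [[0,0,0],[0,0,0],[0,0,0],[0,0,0],[0,0,0],[0,0,0],[0,0,0],[0,0,0]], "fingers": [0,0,0,0,0,0,0,0]}'
```

```text
t: 8.82
tcp_pos: [549.3, -185.0, 455.4]
tcp_rot: [-0.0, 0.707, 0.707, -0.0]
wrist_force: [1.4, -0.3, -9.3]
grip_width: 0.275
grasp_force: 30.0
t: 9.48
tcp_pos: [549.3, -184.9, 456.4]
tcp_rot: [-0.0, 0.707, 0.707, -0.0]
wrist_force: [1.8, -0.6, -14.2]
grip_width: 0.276
grasp_force: 30.0
```

```bash
python3 -m creep '{"slide": [[0,0,-0.3],[0,0,-0.6],[0,0,-0.9],[0,0,-0.9],[0,0,-0.9],[0,0,-0.9],[0,0,-0.9],[0,0,-0.9]], "twist": [[0,0,0],[0,0,0],[0,0,0],[0,0,0],[0,0,0],[0,0,0],[0,0,0],[0,0,0]], "fingers": [0,0,0,0,0,0,0,0]}'
python3 -m creep '{"slide": [[0,-1,0],[0,-2,0],[0,-3,0],[0,-4,0],[0,-5,0],[0,-6,0],[0,-7,0],[0,-7,0]], "twist": [[0,0,0],[0,0,0],[0,0,0],[0,0,0],[0,0,0],[0,0,0],[0,0,0],[0,0,0]], "fingers": [0,0,0,0,0,0,0,0]}'
```

```text
t: 10.15
tcp_pos: [549.3, -185.0, 457.3]
tcp_rot: [-0.0, 0.707, 0.707, -0.0]
wrist_force: [1.0, -0.1, -17.3]
grip_width: 0.274
grasp_force: 30.0
t: 10.82
tcp_pos: [543.4, -184.9, 457.8]
tcp_rot: [0.002, 0.707, 0.707, 0.002]
wrist_force: [6.8, 0.0, -19.3]
grip_width: 0.275
grasp_force: 30.0
```

```bash
python3 -m creep '{"slide": [[0,0,0.4],[0,-0.5,0.4],[0,-1,0.4],[0,-1.5,0.4],[0,-2,0.4],[0,-2.5,0.4],[0,-3,0.4],[0,-3.5,0.4]], "twist": [[0,0,0],[0,0,0],[0,0,0],[0,0,0],[0,0,0],[0,0,0],[0,0,0],[0,0,0]], "fingers": [0,0,0,0,0,0,0,0]}'
```

```text
t: 11.48
tcp_pos: [540.0, -184.9, 457.6]
tcp_rot: [0.002, 0.707, 0.707, 0.002]
wrist_force: [6.3, -0.5, -18.4]
grip_width: 0.273
grasp_force: 30.0
```

```bash
python3 -m creep '{"slide": [[0,-0.5,0],[0,-1,0],[0,-1.5,0],[0,-2,0],[0,-2.5,0],[0,-3,0],[0,-3.5,0],[0,-4,0]], "twist": [[0,0,0],[0,0,0],[0,0,0],[0,0,0],[0,0,0],[0,0,0],[0,0,0],[0,0,0]], "fingers": [0,0,0,0,0,0,0,0]}'
```

```text
t: 12.15
tcp_pos: [536.0, -184.9, 457.6]
tcp_rot: [0.002, 0.707, 0.707, 0.002]
wrist_force: [6.1, -0.7, -18.5]
grip_width: 0.276
grasp_force: 30.0
```

```bash
python3 -m creep '{"slide": [[0,-0.5,0],[0,-1,0],[0,-1.5,0],[0,-2,0],[0,-2.5,0],[0,-3,0],[0,-3.5,0],[0,-4,0]], "twist": [[0,0,0],[0,0,0],[0,0,0],[0,0,0],[0,0,0],[0,0,0],[0,0,0],[0,0,0]], "fingers": [0,0,0,0,0,0,0,0]}'
```

```text
t: 12.82
tcp_pos: [532.0, -184.9, 457.6]
tcp_rot: [0.002, 0.707, 0.707, 0.002]
wrist_force: [6.8, -0.5, -18.9]
grip_width: 0.272
grasp_force: 30.0
```

```bash
python3 -m creep '{"slide": [[0,-0.5,0],[0,-1,0],[0,-1.5,0],[0,-2,0],[0,-2.5,0],[0,-3,0],[0,-3.5,0],[0,-4,0]], "twist": [[0,0,0],[0,0,0],[0,0,0],[0,0,0],[0,0,0],[0,0,0],[0,0,0],[0,0,0]], "fingers": [0,0,0,0,0,0,0,0]}'
```

```text
t: 13.48
tcp_pos: [528.0, -184.9, 457.6]
tcp_rot: [0.002, 0.707, 0.707, 0.002]
wrist_force: [6.6, -0.2, -19.1]
grip_width: 0.278
grasp_force: 30.0
```

```bash
python3 -m creep '{"slide": [[0,-0.5,0],[0,-1,0],[0,-1.5,0],[0,-2,0],[0,-2.5,0],[0,-3,0],[0,-3.5,0],[0,-4,0]], "twist": [[0,0,0],[0,0,0],[0,0,0],[0,0,0],[0,0,0],[0,0,0],[0,0,0],[0,0,0]], "fingers": [0,0,0,0,0,0,0,0]}'
```

```text
t: 14.15
tcp_pos: [524.0, -184.9, 457.6]
tcp_rot: [0.002, 0.707, 0.707, 0.002]
wrist_force: [7.0, -0.0, -18.8]
grip_width: 0.275
grasp_force: 30.0
```

```bash
python3 -m creep '{"slide": [[0,-0.7,0],[0,-1.4,0],[0,-2.1,0],[0,-2.8,0],[0,-3.5,0],[0,-4.2,0],[0,-5,0],[0,-5,0]], "twist": [[0,0,0],[0,0,0],[0,0,0],[0,0,0],[0,0,0],[0,0,0],[0,0,0],[0,0,0]], "fingers": [0,0,0,0,0,0,0,0]}'
```

```text
t: 14.82
tcp_pos: [518.8, -184.9, 457.6]
tcp_rot: [0.002, 0.707, 0.707, 0.002]
wrist_force: [6.2, -0.6, -18.6]
grip_width: 0.276
grasp_force: 30.0
```

```bash
python3 -m creep '{"slide": [[0,-1,0],[0,-2,0],[0,-3,0],[0,-4,0],[0,-5,0],[0,-6,0],[0,-7,0],[0,-8,0]], "twist": [[0,0,0],[0,0,0],[0,0,0],[0,0,0],[0,0,0],[0,0,0],[0,0,0],[0,0,0]], "fingers": [0,0,0,0,0,0,0,0]}'
```

```text
t: 15.48
tcp_pos: [509.6, -185.0, 457.8]
tcp_rot: [0.001, 0.707, 0.707, 0.0]
wrist_force: [-0.3, -0.8, -3.0]
grip_width: 0.272
grasp_force: 30.0
```

```bash
python3 -m creep '{"slide": [[0,-2,0],[0,-4,0],[0,-6,0],[0,-8,0],[0,-10,0],[0,-12,0],[0,-14,0],[0,-16,0]], "twist": [[0,0,0],[0,0,0],[0,0,0],[0,0,0],[0,0,0],[0,0,0],[0,0,0],[0,0,0]], "fingers": [0,0,0,0,0,0,0,0]}'
```

```text
t: 16.15
tcp_pos: [493.6, -184.9, 457.2]
tcp_rot: [0.0, 0.707, 0.707, -0.0]
wrist_force: [-0.0, -0.6, -2.1]
grip_width: 0.272
grasp_force: 30.0
```

```bash
python3 -m creep '{"slide": [[0,-6,0],[0,-14,0],[0,-22,0],[0,-32,0],[0,-42,0],[0,-47,-10],[0,-47,-25],[0,-47,-40]], "twist": [[0,0,0],[0,0,0],[0,0,0],[0,0,0],[0,0,0],[0,0,0],[0,0,0],[0,0,0]], "fingers": [0,0,0,0,0,0,0,0]}'
python3 -m creep '{"slide": [[0,0,-15],[3,0,-30],[12,0,-45],[26,0,-50],[44,0,-50],[65,5,-50],[90,10,-50],[115,16,-50]], "twist": [[0,0,0],[0,0,0],[0,0,0],[0,0,0],[0,0,0],[0,0,0],[0,0,0],[0,0,0]], "fingers": [0,0,0,0,0,0,0,0]}'
python3 -m creep '{"slide": [[25,6,0],[50,12,0],[75,18,0],[98,24,0],[118,30,0],[134,35,0],[144,38,0],[150,40,0]], "twist": [[0,0,0],[0,0,0],[0,0,0],[0,0,0],[0,0,0],[0,0,0],[0,0,0],[0,0,0]], "fingers": [0,0,0,0,0,0,0,0]}'
python3 - <<'E'
from h import *
s=bot.observe(); print(s['tcp_pos'],s['wrist_force'])
im,d,m=snap('wrist'); cv2.imwrite('pics/w2.png',im)
P=np.load('last_wrist.npz')['P'];hsv=cv2.cvtColor(im,cv2.COLOR_BGR2HSV)
p=(d>0)&(P[...,2]>66)&(P[...,2]<82)&(P[...,0]>440)&(P[...,0]<640)&(P[...,1]>110)&(P[...,1]<290)&(hsv[...,1]<80)
n,l,st,c=cv2.connectedComponentsWithStats(p.astype(np.uint8)); print(st,c)
q=P[p]; print(q.min(0),q.max(0),np.median(q[:,2]))
r=np.hypot(q[:,0]-540,q[:,1]-196); k=q[(r>45)&(r<65)][:,:2]
A=np.c_[2*k,np.ones(len(k))]; x=np.linalg.lstsq(A,(k**2).sum(1),rcond=None)[0]; print('circle',x[:2],np.sqrt(x[2]+x[:2]@x[:2]),len(k))
E
```

```text
t: 16.82
tcp_pos: [445.8, -184.8, 498.3]
tcp_rot: [0.0, 0.708, 0.707, 0.0]
wrist_force: [0.1, 0.2, -3.2]
grip_width: 0.278
grasp_force: 30.0
t: 17.48
tcp_pos: [462.1, -69.1, 548.3]
tcp_rot: [0.001, 0.708, 0.706, 0.0]
wrist_force: [0.1, -1.1, -3.2]
grip_width: 0.275
grasp_force: 30.0
t: 18.15
tcp_pos: [502.9, 81.0, 547.7]
tcp_rot: [0.0, 0.707, 0.707, 0.0]
wrist_force: [0.4, 0.2, -4.4]
grip_width: 0.274
grasp_force: 30.0
[502.86230176  80.9530101  547.72645669] [ 0.39708506  0.23493666 -4.38111484]
[[     0      0    640    400 254825]
 [   299     16     93     99   1175]] [[319.36940253 200.13684293]
 [347.82297872  61.38638298]]
[481.07116548 141.5580537   66.04984593] [593.74224378 254.14436284  77.45552401] 74.19671894634138
circle [536.95330979 197.01793727] 54.36742618033136 1175
```

View pics/w2.png

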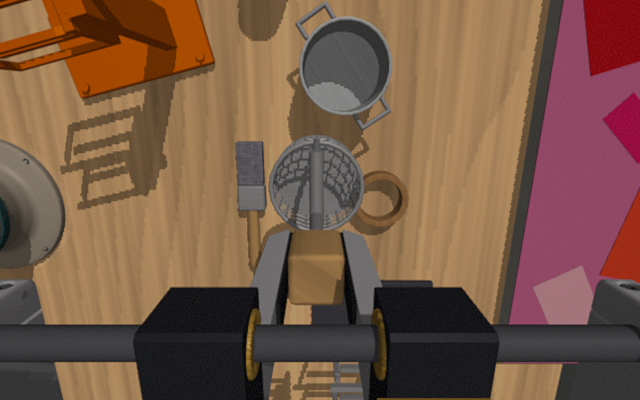

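The wrist view shows the basket hanging at (316,183) and the pot opening at (345,66). Next I measure the basket's rim circle with the same camera, relative to the TCP.

```bash
cat > m.py <<'E'
from h import *
def basket():
    s=bot.observe(); T=s['tcp_pos']
    z=np.load('last_wrist.npz');P=z['P'];d=z['d']
    def rep(name,lo,hi,rx,ry,sat=None):
        Q=P-T
        m=(d>0)&(Q[...,2]>lo)&(Q[...,2]<hi)&(abs(Q[...,0])<rx)&(abs(Q[...,1])<ry)
        q=Q[m]
        if len(q)>5: print(name,len(q),'mid',((q.min(0)+q.max(0))/2).round(1),'ext',np.ptp(q,axis=0).round(1),'z',np.percentile(q[:,2],[5,50,95]).round(1))
    rep('griptop',-170,-155,20,20); rep('bar',-262,-250,30,60); rep('rim',-345,-333,60,60); rep('wall',-380,-345,60,60)
E
python3 -c "
from m import *
basket()"
```

```text
griptop 3710 mid [   0.    -1.6 -162.5] ext [40.  26.5 15. ] z [-167.4 -162.7 -158.6]
bar 926 mid [  -1.6   16.3 -256. ] ext [ 9.4 56.  11.9] z [-257.1 -254.3 -252.7]
rim 1197 mid [  -1.6    0.9 -339.5] ext [89.5 86.5 10.8] z [-339.3 -337.7 -336.3]
wall 819 mid [-1.500e+00 -3.000e-01 -3.625e+02] ext [85.7 88.7 34.9] z [-373.8 -361.3 -348.9]
```

```bash
python3 -m creep '{"slide": [[12,4,0],[30,10,0],[52,17,0],[75,24,0],[95,30,0],[108,34,0],[116,36.2,0],[116,36.2,0]], "twist": [[0,0,0],[0,0,0],[0,0,0],[0,0,0],[0,0,0],[0,0,0],[0,0,0],[0,0,0]], "fingers": [0,0,0,0,0,0,0,0]}'
python3 -m creep '{"slide": [[0,0,10],[0,0,20],[0,0,30],[0,0,40],[0,0,50],[0,0,57],[0,0,60],[0,0,60]], "twist": [[0,0,0],[0,0,0],[0,0,0],[0,0,0],[0,0,0],[0,0,0],[0,0,0],[0,0,0]], "fingers": [0,0,0,0,0,0,0,0]}'
python3 - <<'E'
from m import *
ims=[]
for n in('wrist','top','scene'):
    im,d,m=snap(n); P=np.load(f'last_{n}.npz')['P']
    ims.append(im)
    p=(d>0)&(P[...,2]>68)&(P[...,2]<79)&(P[...,0]>440)&(P[...,0]<640)&(P[...,1]>110)&(P[...,1]<290)
    q=P[p]; r=np.hypot(q[:,0]-539,q[:,1]-197); k=q[(r>51)&(r<63)]
    print(n,len(k),'potmid',(k.min(0)+k.max(0))/2,np.ptp(k,axis=0))
    p=(d>0)&(abs(P[...,0]-539)<60)&(abs(P[...,1]-197)<60)&(P[...,2]>120)&(P[...,2]<158)
    q=P[p]
    if len(q): print(' basket',len(q),(q.min(0)+q.max(0))/2,np.ptp(q,axis=0))
basket(); print(bot.observe()['tcp_pos'])
cv2.imwrite('pics/v.png',np.hstack([ims[0][:,150:550],cv2.resize(ims[2][200:340,310:450],(400,400))]))
E
```

```text
t: 18.87
tcp_pos: [539.7, 197.0, 546.7]
tcp_rot: [-0.0, 0.707, 0.707, -0.0]
wrist_force: [-0.3, -0.4, -4.4]
grip_width: 0.277
grasp_force: 30.0
t: 19.53
tcp_pos: [539.1, 195.9, 486.0]
tcp_rot: [-0.0, 0.707, 0.707, -0.001]
wrist_force: [-0.2, 0.4, -3.5]
grip_width: 0.276
grasp_force: 30.0
wrist 657 potmid [536.96203287 204.89195361  72.60979767] [112.04031083  98.34381297   8.82240869]
 basket 1708 [536.92532823 195.66436676 138.35253182] [89.10204713 88.35112015 35.80840885]
top 21 potmid [552.93937848 198.14153054  73.53663349] [ 87.2172     115.96807405   9.83060594]
 basket 21 [528.09065726 186.1634316  137.7534596 ] [59.66506474 81.45276028 34.77611296]
scene 170 potmid [542.75164962 196.33572838  73.42304977] [108.11154587 113.06754113  10.69719312]
 basket 276 [540.97771947 192.83599431 138.99344032] [88.35561715 91.17765413 37.91735611]
griptop 3670 mid [  -0.    -1.6 -162.5] ext [39.9 26.3 15. ] z [-167.9 -164.5 -158.4]
bar 929 mid [  -2.2   15.7 -255.7] ext [ 9.4 56.5 10.9] z [-258.8 -256.2 -254.6]
rim 1209 mid [-2.500e+00  2.000e-01 -3.401e+02] ext [89.1 87.2  9.6] z [-341.2 -339.6 -338.2]
wall 813 mid [  -2.7   -0.9 -362.8] ext [86.1 88.9 34.2] z [-375.6 -362.9 -350.7]
[539.40637154 196.067466   487.65620195]
```

View pics/v.png

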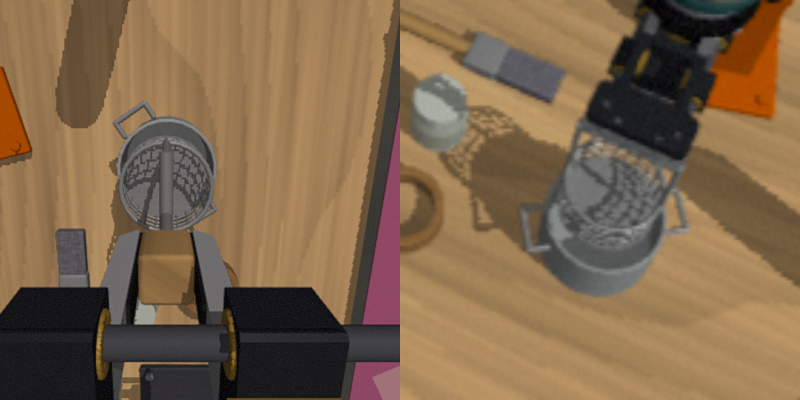

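The left half shows the basket centred over the pot in the wrist view, and x agrees to 0.1 mm. y needs about +1.2 mm. The right half shows it clear above the rim. Now lowering, expecting the floor at TCP z ≈ 393.

```bash
python3 -m creep '{"slide": [[1.2,0,0],[1.2,0,4],[1.2,0,8],[1.2,0,13],[1.2,0,18],[1.2,0,23],[1.2,0,28],[1.2,0,33]], "twist": [[0,0,0],[0,0,0],[0,0,0],[0,0,0],[0,0,0],[0,0,0],[0,0,0],[0,0,0]], "fingers": [0,0,0,0,0,0,0,0]}'
python3 -m creep '{"slide": [[0,0,4],[0,0,8],[0,0,12],[0,0,16],[0,0,20],[0,0,24],[0,0,28],[0,0,30]], "twist": [[0,0,0],[0,0,0],[0,0,0],[0,0,0],[0,0,0],[0,0,0],[0,0,0],[0,0,0]], "fingers": [0,0,0,0,0,0,0,0]}'
```

```text
t: 20.35
tcp_pos: [539.2, 197.2, 453.4]
tcp_rot: [-0.0, 0.707, 0.707, -0.0]
wrist_force: [0.5, -0.0, -2.9]
grip_width: 0.275
grasp_force: 30.0
t: 21.02
tcp_pos: [539.2, 197.2, 423.5]
tcp_rot: [-0.0, 0.707, 0.707, -0.0]
wrist_force: [-0.4, -0.4, -3.8]
grip_width: 0.277
grasp_force: 30.0
```

```bash
python3 -m creep '{"slide": [[0,0,3],[0,0,6],[0,0,9],[0,0,12],[0,0,15],[0,0,18],[0,0,21],[0,0,23]], "twist": [[0,0,0],[0,0,0],[0,0,0],[0,0,0],[0,0,0],[0,0,0],[0,0,0],[0,0,0]], "fingers": [0,0,0,0,0,0,0,0]}'
python3 -m creep '{"slide": [[0,0,0.5],[0,0,1],[0,0,1.5],[0,0,2],[0,0,2.5],[0,0,3],[0,0,3.5],[0,0,4]], "twist": [[0,0,0],[0,0,0],[0,0,0],[0,0,0],[0,0,0],[0,0,0],[0,0,0],[0,0,0]], "fingers": [0,0,0,0,0,0,0,0]}'
```

```text
t: 21.68
tcp_pos: [539.2, 197.2, 400.7]
tcp_rot: [-0.0, 0.707, 0.707, -0.0]
wrist_force: [0.2, -0.3, -4.1]
grip_width: 0.273
grasp_force: 30.0
t: 22.35
tcp_pos: [539.3, 197.2, 397.1]
tcp_rot: [0.0, 0.707, 0.707, 0.0]
wrist_force: [0.3, -0.1, -3.0]
grip_width: 0.277
grasp_force: 30.0
```

```bash
python3 -m creep '{"slide": [[0,0,0.3],[0,0,0.6],[0,0,0.9],[0,0,1.2],[0,0,1.5],[0,0,1.5],[0,0,1.5],[0,0,1.5]], "twist": [[0,0,0],[0,0,0],[0,0,0],[0,0,0],[0,0,0],[0,0,0],[0,0,0],[0,0,0]], "fingers": [0,0,0,0,0,0,0,0]}'
```

```text
t: 23.02
tcp_pos: [539.3, 197.2, 395.7]
tcp_rot: [0.0, 0.707, 0.707, 0.0]
wrist_force: [-0.7, -0.0, -3.4]
grip_width: 0.274
grasp_force: 30.0
```

```bash
python3 -m creep '{"slide": [[0,0,0.3],[0,0,0.6],[0,0,0.9],[0,0,1.2],[0,0,1.2],[0,0,1.2],[0,0,1.2],[0,0,1.2]], "twist": [[0,0,0],[0,0,0],[0,0,0],[0,0,0],[0,0,0],[0,0,0],[0,0,0],[0,0,0]], "fingers": [0,0,0,0,0,0,0,0]}'
```

```text
t: 23.68
tcp_pos: [539.2, 197.2, 394.4]
tcp_rot: [0.0, 0.707, 0.707, -0.0]
wrist_force: [-0.1, 0.6, -3.2]
grip_width: 0.273
grasp_force: 30.0
```

```bash
python3 -m creep '{"slide": [[0,0,0.3],[0,0,0.6],[0,0,0.9],[0,0,0.9],[0,0,0.9],[0,0,0.9],[0,0,0.9],[0,0,0.9]], "twist": [[0,0,0],[0,0,0],[0,0,0],[0,0,0],[0,0,0],[0,0,0],[0,0,0],[0,0,0]], "fingers": [0,0,0,0,0,0,0,0]}'
```

```text
t: 24.35
tcp_pos: [539.2, 197.2, 393.5]
tcp_rot: [0.0, 0.707, 0.707, -0.0]
wrist_force: [-0.6, 0.4, -3.3]
grip_width: 0.276
grasp_force: 30.0
```

```bash
python3 -m creep '{"slide": [[0,0,0.3],[0,0,0.6],[0,0,0.8],[0,0,0.8],[0,0,0.8],[0,0,0.8],[0,0,0.8],[0,0,0.8]], "twist": [[0,0,0],[0,0,0],[0,0,0],[0,0,0],[0,0,0],[0,0,0],[0,0,0],[0,0,0]], "fingers": [0,0,0,0,0,0,0,0]}'
```

```text
t: 25.02
tcp_pos: [539.2, 197.2, 393.4]
tcp_rot: [0.0, 0.707, 0.707, 0.0]
wrist_force: [-2.0, -2.2, 5.4]
grip_width: 0.272
grasp_force: 30.0
```

```bash
python3 -m creep '{"slide": [[0,0,0.3],[0,0,0.6],[0,0,0.6],[0,0,0.6],[0,0,0.6],[0,0,0.6],[0,0,0.6],[0,0,0.6]], "twist": [[0,0,0],[0,0,0],[0,0,0],[0,0,0],[0,0,0],[0,0,0],[0,0,0],[0,0,0]], "fingers": [0,0,0,0,0,0,0,0]}'
```

```text
t: 25.68
tcp_pos: [539.1, 197.1, 393.4]
tcp_rot: [0.0, 0.707, 0.707, 0.0]
wrist_force: [-2.1, -1.3, 8.4]
grip_width: 0.275
grasp_force: 30.0
```

Contact is at TCP z = 393.4, as expected for the floor (393). I'll relieve the load, open and retreat straight up.

```bash
python3 -m creep '{"slide": [[0,0,-0.5],[0,0,-1],[0,0,-1],[0,0,-1],[0,0,-1],[0,0,-1],[0,0,-1],[0,0,-1]], "twist": [[0,0,0],[0,0,0],[0,0,0],[0,0,0],[0,0,0],[0,0,0],[0,0,0],[0,0,0]], "fingers": [0,0,26,28,31,34,38,42]}'
python3 -m creep '{"slide": [[0,0,0],[0,0,0],[0,0,0],[0,0,0],[0,0,0],[0,0,0],[0,0,0],[0,0,0]], "twist": [[0,0,0],[0,0,0],[0,0,0],[0,0,0],[0,0,0],[0,0,0],[0,0,0],[0,0,0]], "fingers": [50,56,62,66,70,70,70,70]}'
python3 -m creep '{"slide": [[0,0,-5],[0,0,-15],[0,0,-30],[0,0,-48],[0,0,-66],[0,0,-84],[0,0,-95],[0,0,-100]], "twist": [[0,0,0],[0,0,0],[0,0,0],[0,0,0],[0,0,0],[0,0,0],[0,0,0],[0,0,0]], "fingers": [70,70,70,70,70,70,70,70]}'
python3 - <<'E'
from m import *
im,d,m=snap('wrist'); i2,_,_=snap('scene'); T=bot.observe()['tcp_pos']; P=np.load('last_wrist.npz')['P']
for n,lo,hi,rx in(('grip',222,235,30),('rim',50,62,49),('pot',70,79,63)):
    k=(d>0)&(P[...,2]>lo)&(P[...,2]<hi)&(np.hypot(P[...,0]-537,P[...,1]-197)<rx)
    q=P[k]; print(n,len(q),(q.min(0)+q.max(0))/2 if len(q) else '',np.ptp(q,axis=0) if len(q) else '',np.median(q[:,2]) if len(q) else '')
cv2.imwrite('pics/z.png',np.hstack([im[:,150:550],cv2.resize(i2[200:340,310:450],(400,400))]))
E
```

```text
t: 26.35
tcp_pos: [539.4, 197.3, 392.8]
tcp_rot: [-0.0, 0.707, 0.707, -0.0]
wrist_force: [0.8, -0.4, -0.4]
grip_width: 0.435
grasp_force: 0.0
t: 27.02
tcp_pos: [539.3, 197.2, 393.1]
tcp_rot: [0.0, 0.707, 0.707, 0.0]
wrist_force: [0.5, -0.3, -0.8]
grip_width: 0.739
grasp_force: 0.0
t: 27.68
tcp_pos: [539.4, 197.3, 496.3]
tcp_rot: [0.001, 0.707, 0.707, 0.002]
wrist_force: [0.2, -0.1, 0.2]
grip_width: 0.747
grasp_force: 0.0
grip 1205 [537.98072173 195.95855731 227.30853348] [25.66539957 25.28026553 10.53397574] 230.4182305055617
rim 641 [537.16364958 199.17096877  55.07133413] [89.67258117 84.14415413  7.41102997] 55.511978748113336
pot 958 [536.81835322 199.36905753  73.44069012] [112.5017739  108.75774238   6.81196582] 74.41966031743934
```

View pics/z.png

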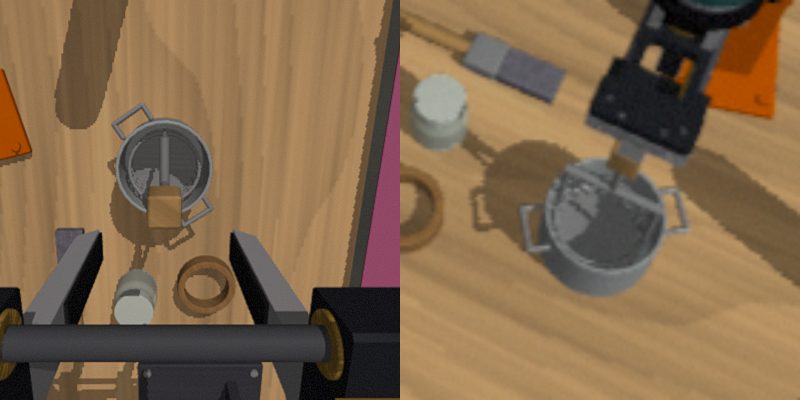

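The basket stands upright in the pot: rim at z=55 and grip top at 231, both as predicted. It is centred to about 1 mm, and the fingers are clear.

```bash
python3 -c "
from bench import ticket
print(ticket.hand_in())"
```

```text
the job is handed in; nothing more can be done
None
```

The basket is off its hook, standing flat and centred to about 1 mm in the rinse pot, and let go; the pull against the keeper read about 17–18 N (above the 14–16 N ideal, under the 22 N limit), and the job was handed in at about 28 s with no verdict shown.

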